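Gauge the cooled block heater's sensor pocket

TASK

One of the two block heaters has cooled down: the one with the flat green disc on top; the one with the red cone is still hot, so do not touch it, and leave the tags, the bottle, the yellow rack and the dish where they are. Take the orange-handled gauge rod from its blue cradle, push it down the slanted guide tube of the cooled heater until its collar stops on the mouth, draw it right out again, and finish while still holding it in the gripper, still and level, with its brass tip pointing straight at the lens of the black reader head, at lens height and about 4 cm in front of the lens.

Things in the scene. Friction and masses are not known exactly. Their poses are not given: they have to be found in the camera images.
- rod: Gauge rod, about 130 g. Origin on its axis at the collar's stop face; x runs along the axis from tip to handle end, z up as it lies. Steel shaft 10 mm across, from x=0 to the rounded brass tip at x=-90 mm; dark collar 28 mm across, x=0 to 8; orange handle 16 mm wide (y) x 18 high, x=8 to 98. Lies level in the cradle, axis 70 mm above the bench, tip towards the robot.
- rod_tip (a point): The rounded end of the brass tip, on the axis (rod x=-90 mm).
- rod_grip (a point): Good grip point on the handle's axis (rod x=43 mm), near the rod's centre of mass and clear of collar and cradle; grip across the 16 mm width from above.
- cradle: Blue fixed cradle, base 200 (x) x 60 x 8 mm; origin under the rod's stop face, on the bench; x runs along the rod towards the handle. U-notches hold the shaft at x=-60 mm and the handle at x=84 mm, both 12 mm thick and open above, at most 74 mm high; the rod lifts straight up.
- heater_l: White block heater on the robot's left (+y), fixed, 160 (x) x 130 x 108 mm high; origin at the centre of its underside, x towards its tube's mouth, away from the robot, z up. Black display and red keys on the far face. A steel guide tube slants up from its top; a tag lies on the top near the robot-side edge. Both heaters look alike.
- heater_r: White block heater on the robot's right (-y), fixed, 160 (x) x 130 x 108 mm high; origin at the centre of its underside, x towards its tube's mouth, away from the robot, z up. Black display and red keys on the far face. A steel guide tube slants up from its top; a tag lies on the top near the robot-side edge. Both heaters look alike.
- tube_l: Steel guide tube of the left heater, fixed to it: bore 16 mm, outside 26 mm, 95 mm deep, open mouth. Origin at the centre of the mouth, 160 mm above the bench; z points out of the mouth along the tube's axis, away from the robot and 25 degrees above the horizontal. The rod goes in along -z.
- tube_r: Steel guide tube of the right heater, fixed to it: bore 16 mm, outside 26 mm, 95 mm deep, open mouth. Origin at the centre of the mouth, 160 mm above the bench; z points out of the mouth along the tube's axis, away from the robot and 25 degrees above the horizontal. The rod goes in along -z.
- tag_green: Flat green disc, 36 mm across, 12 mm thick, lying loose on the cooled heater; origin at the centre of its underside. Within 100 mm (seen from above) of the origin of the heater it marks.
- tag_red: Red cone, 36 mm across, 35 mm high, standing loose on the hot heater; origin at the centre of its underside.
- reader: Tip reader, fixed: grey base 90 x 70 mm, aluminium post, black head 44 mm wide and high centred 170 mm above the bench (top at 192 mm). Origin at the centre of its underside; x points the way the lens looks, away from the robot, level.
- lens (a point): Centre of the lens's front, on a short aluminium barrel: reader x=20 mm, 170 mm above the bench. Axes as the reader's.
- read_point (a point): Where the rod's tip is to be held: 40 mm in front of the lens on its axis (reader x=60 mm, 170 mm above the bench). Axes as the reader's; the rod's x then lies along this x.
- bottle: Small glass bottle with blue cap, 56 mm across, 110 mm high; origin at the centre of its underside. Bystander.
- tube_rack: Yellow tube rack block, 70 x 130 x 40 mm; origin at the centre of its underside. Bystander.
- dish: Clear flat dish, 90 mm across, 16 mm high; origin at the centre of its underside. Bystander.
Things that resemble listed ones, but are neither listed nor needed, are in the scene too. What is shaped like the heater_l but purple or turquoise is not meant.

How it is judged (in metres and radians):
On the way, in this order (a step that is already met when the one before it is completed fails the run):
1. the rod is in the cooled heater's tube with its collar stopped on the mouth (((horizontal distance between tag_green and heater_l below 0.1 m and z of rod in the frame of tube_l below 0.004 m and z of rod_tip in the frame of tube_l below -0.08 m and distance between rod and tube_l below 0.008 m and angle between the x axis of rod and the z axis of tube_l, either way round below 0.12 rad and contact force between rod and heater_l above 0.5 N) or (horizontal distance between tag_green and heater_r below 0.1 m and z of rod in the frame of tube_r below 0.004 m and z of rod_tip in the frame of tube_r below -0.08 m and distance between rod and tube_r below 0.008 m and angle between the x axis of rod and the z axis of tube_r, either way round below 0.12 rad and contact force between rod and heater_r above 0.5 N))), for 0.1 s.
2. the rod's tip is drawn right out of the tube (((horizontal distance between tag_green and heater_l below 0.1 m and z of rod_tip in the frame of tube_l above 0.01 m) or (horizontal distance between tag_green and heater_r below 0.1 m and z of rod_tip in the frame of tube_r above 0.01 m))), for 0.1 s.
At the end, for the whole second after the job is handed in: The gripper holds the rod, still (under 20 mm/s) and touching nothing else; the rod is level within 0.14 rad, in line with the lens's axis within 0.3 rad, its tip towards the lens and within 25 mm along and 20 mm across (each way) of the point 40 mm in front of the lens (x of rod_tip in the frame of read_point between -0.025 and 0.025 m and y of rod_tip in the frame of read_point between -0.02 and 0.02 m and z of rod_tip in the frame of read_point between -0.02 and 0.02 m and angle between rod's own x axis and vertical between 1.431 and 1.711 rad and angle between the x axis of rod and the x axis of reader, either way round below 0.3 rad and x of rod in the frame of reader above 0.1 m and contact force between rod and the fingers above 1 N and height (world z) of rod above 0.14 m and linear speed of rod below 0.02 m/s and contact force between rod and cradle below 0.1 N and contact force between rod and reader below 0.1 N and contact force between rod and heater_l below 0.1 N and contact force between rod and heater_r below 0.1 N); the arm keeps its last pose, push and grip.
It fails at once if the hot heater (red cone) is touched by rod or robot ((horizontal distance between tag_red and heater_l below 0.1 m and contact force between any of rod, the fingers, the arm and heater_l above 1 N) or (horizontal distance between tag_red and heater_r below 0.1 m and contact force between any of rod, the fingers, the arm and heater_r above 1 N)).
It fails at once if a tag is shifted more than 15 mm (distance of any of tag_green, tag_red from where it was at the start of the episode above 0.015 m).
It fails at once if the bottle, rack or dish is shifted more than 20 mm (distance of any of bottle, tube_rack, dish from where it was at the start of the episode above 0.02 m).
It also fails if it takes over 51 s, if anything falls off the work surface, if the arm or the gripper's body presses on something with over 40 N, if the wrist force passes 120 N, or if a joint passes its speed limit or range.

ROBOT

A 7-joint arm with a two-finger parallel gripper is mounted at the origin on the work surface. World frame = base frame: x ahead of the robot, y to its left, z up, the work surface at z = 0. Lengths are in mm, angles in rad, forces in N, time in s.
With the tool pointing down it reaches from about 400 to 900 mm from the base axis. Payload 5.6 kg.
Tool frame: the origin (TCP) lies midway between the tips of the shut fingers; the grasp point (between the pads) lies 19 mm behind it; z points along the fingers, y is the line along which they close (so a half turn about z gives the same grasp; the last joint's range is limited). The gripper opens to 92 mm and grips with 3 to 60 N. Pads are 20 mm wide; open, the fingers measure 128 mm over their backs; the gripper's body (75 mm by 189 mm) begins 69 mm behind the grasp point.
Start: joints at [1.246, 0.468, -0.012, 1.603, 0.006, 1.071, -0.056], TCP at [180.713, -624.381, 214.592] pointing down, gripper open.
Joint ranges: [-2.53, 2.53], [-0.31, 2.02], [-1.57, 1.55], [0.28, 2.44], [-1.29, 4.43], [0.15, 1.84], [-2.92, 2.92]. Speed limits (rad/s): [2.57, 2.57, 3.14, 3.14, 3.14, 3.14, 3.14].

INTERFACE

Orientations are given as a rotation vector (axis times angle).
In Python, from cell import robot, grip, kin, viewer gives the robot as it stands. Calls block until the motion is done:
- robot.movep(position, orientation): joint-space move of the TCP to a pose.
- robot.servo_line(position, feed=150, rotation=None): straight line of the TCP; rotation=None keeps the orientation; feed is the mean speed in mm/s.
- robot.goto_joints(angles): joint-space move.
- grip(opening, newtons=None): opening from 0.0 (shut) to 1.0 (fully open); newtons is the grip in N (None keeps the last); returns when the fingers have stopped.
- robot.hold(seconds).
- kin.ik(position, orientation): joint angles nearest the present ones, or None.
- robot.observe(): the state.
- viewer.read_camera(name): name is "scene" or "side" or "wrist"; returns the picture (480x640x3 uint8, red, green, blue); there is no depth.
- viewer.camera_info(name): a dict with "camera_matrix" (3x3 intrinsics, pixels), "k1" (the pictures are not rectified: a ray, as slopes to the right and down, at radius r is drawn at 1 + k1 r^2 times it, then the intrinsics apply), "R" (3x3) and "t" (3): a world point X has camera coordinates R X + t. Camera axes: x right, y down, z forward; pixel columns grow to the right and rows downward; lengths in mm; the calibration is good to about 2 mm. A picture is of the moment at which its call begins: read the wrist's pose just before it. camera_info takes no time and is no camera call; for the wrist camera it gives the pose at the moment of the call.
A pose or a line that the arm cannot do raises robot.IKError and nothing moves.
- robot.job_done(): hands the job in; it is judged then, once.
Trained networks look in the newest picture that a camera, given by its name, has taken for a name from the list of things; names that differ only in an ending like _2 or _b are one class to them, and where a whole thing is asked for, a point or a joint stands for the part that bears it (a point fixed in the world has none). Each returns a list of dicts, best first, with "confidence" (0 to 1); they miss things now and then, are a little off and sometimes report something else, mostly with a low value. They report only what shows in the picture. A call takes as long as a camera call. They do not tell look-alikes from the thing itself.
- viewer.silhouettes(name, camera): "mask" (480x640 bool, what is visible of it).
- viewer.pinpoint(name, camera): "at" ([x, y, z] in mm, in the coordinates of the camera as it stood for that picture, good to about 4 mm: a listed point, or the origin of a listed thing).
The state is a dict: "t": time; "joints": joint angles; "joint_velocities": joint speeds; "joint_torque": joint torques, N m; "tcp_pos": TCP position; "tcp_rot": TCP orientation; "contact_force": force on the tool from outside, world axes, zero at the start; "wrist_torque": the same for the moment, N m; "grip_width": opening from 0.0 (shut) to 1.0 (fully open); "grip_force": force on a finger pad.
Only numpy, scipy, OpenCV 4.12 (cv2) and the standard library are available. Lean on these libraries where they do the work, as an engineer would, in place of code of your own. Each camera call takes 0.05 s, during which the arm holds its last target. There are 200 camera calls.

## Working session

There is one attempt and no reset: what is moved stays moved. The work goes in short steps, each a Python script; the robot and the scene stay as the last script left them, time stands still between calls to the robot, and variables do not carry over. Pictures are saved under pics/ and viewed, at most 10 in all, crops included, and the job is handed in when it is done.

```bash
mkdir -p pics; ls
cat > h.py <<'E'
import numpy as np, cv2
from cell import robot, grip, kin, viewer
from scipy.spatial.transform import Rotation as Rot
def world(p,ci): return np.array(ci["R"]).T@(np.array(p)-np.array(ci["t"]))
def save(im,f): cv2.imwrite(f,cv2.cvtColor(im,cv2.COLOR_RGB2BGR))
def ray(uv,ci):
    K=np.array(ci["camera_matrix"]);s=np.array([(uv[0]-K[0,2])/K[0,0],(uv[1]-K[1,2])/K[1,1]]);d=s.copy()
    for _ in range(20): d=s/(1+ci["k1"]*(d@d))
    R=np.array(ci["R"]); v=R.T@np.array([d[0],d[1],1]); return -R.T@np.array(ci["t"]), v/np.linalg.norm(v)
def proj(X,ci):
    c=np.array(ci["R"])@np.array(X)+np.array(ci["t"]);d=c[:2]/c[2];d=d*(1+ci["k1"]*(d@d));K=np.array(ci["camera_matrix"])
    return np.array([K[0,0]*d[0]+K[0,2],K[1,1]*d[1]+K[1,2]])
def tri(pairs):
    A=0;b=0
    for (uv,ci) in pairs:
        o,v=ray(uv,ci);P=np.eye(3)-np.outer(v,v);A=A+P;b=b+P@o
    return np.linalg.solve(A,b)
E
python3 - <<'E'
from h import *
np.set_printoptions(precision=1,suppress=True)
for c in ["scene","side"]:
    im=viewer.read_camera(c); ci=viewer.camera_info(c); save(im,f"pics/{c}0.png")
    print(c,"cam at",-np.array(ci["R"]).T@np.array(ci["t"]))
    for n in ["rod","rod_tip","rod_grip","cradle","heater_l","heater_r","tube_l","tube_r","tag_green","tag_red","reader","lens","read_point","bottle","tube_rack","dish"]:
        print(n,[(round(d["confidence"],2),world(d["at"],ci),proj(world(d["at"],ci),ci)) for d in viewer.pinpoint(n,c)[:4]])
print(robot.observe())
E
```

```text
pics
scene cam at [1391.1  225.  1255. ]
rod [(0.62, array([ 469.4, -178.2,  108.4]), array([233.9, 231.3])), (0.58, array([600. , -14.2,  68.2]), array([283. , 281.8]))]
rod_tip [(0.89, array([513.9,  11.2,  68.8]), array([297. , 257.7]))]
rod_grip [(0.92, array([639.5, -31.2,  71.8]), array([274.1, 292.5])), (0.38, array([794.3,   3.2,  -1.2]), array([278.8, 358. ]))]
cradle [(0.6, array([596. , -13.1,  -5.8]), array([285.7, 295.3])), (0.51, array([776.6, 227.8,  -2.3]), array([364.5, 361.2]))]
heater_l [(0.98, array([693.9, 396.4,   0.1]), array([429.6, 339.2])), (0.86, array([ 456.4, -231. ,    5.3]), array([223.3, 248.2])), (0.81, array([420.6, 239.2,   0.3]), array([377.8, 253.7])), (0.78, array([191.7, 311.6,   1.4]), array([404.2, 200.6]))]
heater_r [(0.98, array([693.9, 396.4,   0.1]), array([429.6, 339.2])), (0.86, array([ 456.4, -231. ,    5.3]), array([223.3, 248.2])), (0.81, array([420.6, 239.2,   0.3]), array([377.8, 253.7])), (0.78, array([191.7, 311.6,   1.4]), array([404.2, 200.6]))]
tube_l [(0.68, array([ 493. , -296.9,  155.9]), array([188.3, 223.2])), (0.68, array
[... 2980 characters left out ...]
 301.7])), (0.55, array([796.8,   2.1,   1.9]), array([387.5, 369.4]))]
tube_rack [(0.77, array([ 743.3, -240.8,   -2.5]), array([277.7, 434.8]))]
dish [(0.57, array([792.4,   1.8,   2.1]), array([385.7, 368.1])), (0.21, array([374.9,  32.7,  -0.7]), array([261.1, 258.8]))]
{'t': 1.7, 'joints': array([ 1.2,  0.5, -0. ,  1.6,  0. ,  1.1, -0.1]), 'joint_velocities': array([ 0., -0.,  0.,  0.,  0.,  0., -0.]), 'joint_torque': array([  0. , -52. ,  -0. , -24.4,  -0.1,   0. ,   0. ]), 'tcp_pos': array([ 180.7, -624.4,  214.6]), 'tcp_rot': array([ 3.1,  0.4, -0. ]), 'contact_force': array([0.4, 0.1, 0.3]), 'wrist_torque': array([-0.,  0., -0.]), 'grip_force': 0.0, 'grip_width': 1.0033567221032818}
```

View pics/scene0.png

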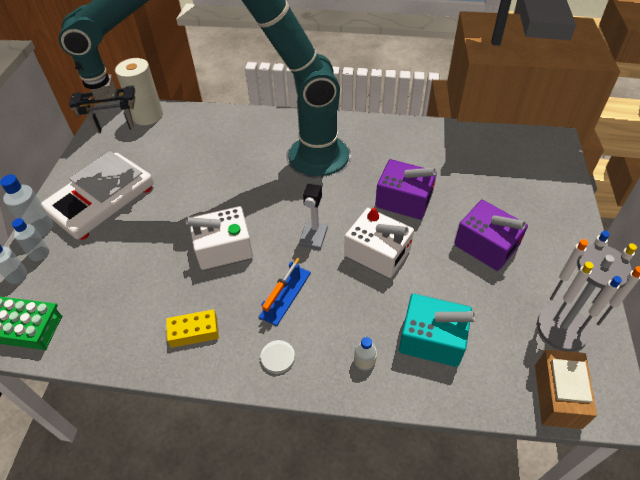

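View pics/side0.png

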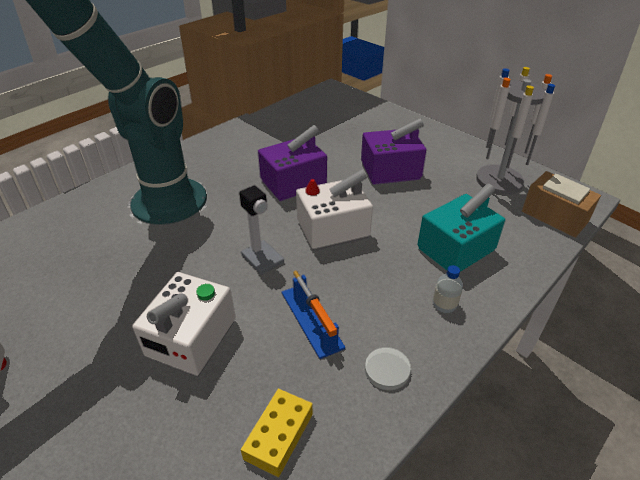

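Run:
```python
from h import *
np.set_printoptions(precision=2,suppress=True)
o=robot.observe(); ci=viewer.camera_info("wrist")
Rt=Rot.from_rotvec(o["tcp_rot"]).as_matrix()
print("cam in tool",Rt.T@(world([0,0,0],ci)-o["tcp_pos"]),"\n",Rt.T@np.array(ci["R"]).T, "\n",ci["camera_matrix"],ci["k1"])
print(Rt)
# rough tests of tool poses
def tool(yaw,el=0):
    x=np.array([np.cos(el)*np.cos(yaw),np.cos(el)*np.sin(yaw),np.sin(el)])
    y=np.array([-np.sin(yaw),np.cos(yaw),0]); z=np.cross(x,y)
    return np.array([x,-y,-z]).T   # tool x along rod x, tool z down
for nm,p,yaw,el in [("rod",[640,-30,51],-.31,0),("ins",[525,-360,160],-1.08,.436),("read",[565,5,151],-.15,0),("view",[560,-150,330],-.6,0)]:
    for f in (0,1):
        R=tool(yaw,el)@(Rot.from_euler('z',np.pi*f).as_matrix())
        print(nm,f,kin.ik(p,Rot.from_matrix(R).as_rotvec()))
a=cv2.imread("pics/scene0.png")[180:290,170:430];b=cv2.imread("pics/side0.png")[170:380,120:390]
save(cv2.cvtColor(np.vstack([cv2.resize(a,(700,296)),cv2.resize(b,(390,303)).copy() if 0 else cv2.copyMakeBorder(cv2.resize(b,(390,303)),0,0,0,310,0)]),cv2.COLOR_BGR2RGB),"pics/crop1.png")
```

```text
cam in tool [  68.19    0.13 -170.55] 
 [[-0.   -0.97 -0.24]
 [ 1.   -0.    0.  ]
 [-0.   -0.24  0.97]] 
 [[367.69   0.   319.36]
 [  0.   367.69 236.12]
 [  0.     0.     1.  ]] -0.07002588348461627
[[ 0.96  0.28 -0.  ]
 [ 0.28 -0.96 -0.  ]
 [-0.    0.   -1.  ]]
rod 0 [ 0.13  0.66 -0.19  1.72  0.17  0.78 -2.02]
rod 1 [ 0.57  0.84 -0.85  1.69  0.75  0.96  0.7 ]
ins 0 [ 0.13  0.36  0.34  2.02  0.33  0.45 -2.49]
ins 1 [ 0.74  0.39 -0.39  1.98  0.81  0.6   0.25]
read 0 [ 0.29  0.45 -0.46  1.85  0.25  0.9  -2.  ]
read 1 [ 0.54  0.54 -0.79  1.83  0.46  0.96  0.96]
view 0 [ 0.4   0.27 -0.24  1.63  0.07  1.25 -2.03]
view 1 [ 0.72  0.33 -0.66  1.61  0.21  1.28  1.  ]
```

View pics/crop1.png

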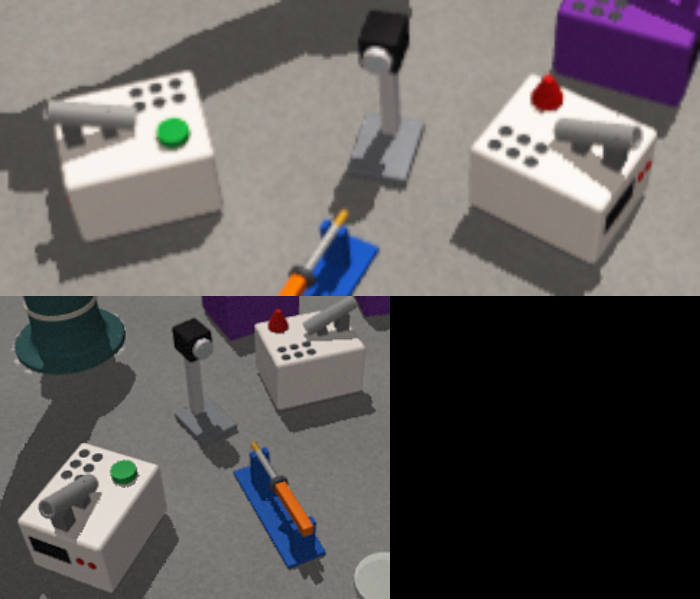

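The cooled heater is the white one at scene (220,240), which has the green disc at (234,230). The white one at (378,243) carries the red cone at (373,215), so it is hot. The purple ones at (405,188) and (490,235) and the turquoise one at (435,330) are ruled out by colour. The crop confirms this. Next I move to look with the wrist camera.

```bash
cat >> h.py <<'E'
def tool(yaw,el=0):
    x=np.array([np.cos(el)*np.cos(yaw),np.cos(el)*np.sin(yaw),np.sin(el)])
    y=np.array([-np.sin(yaw),np.cos(yaw),0]); z=np.cross(x,y)
    return np.array([x,-y,-z]).T   # tool x along rod x, tool z down
def rv(yaw,el=0): return Rot.from_matrix(tool(yaw,el)).as_rotvec()
E
python3 - <<'E'
from h import *
import pickle
np.set_printoptions(precision=1,suppress=True)
V={}
def look(k,names):
    robot.hold(0.2)
    ci=viewer.camera_info("wrist"); im=viewer.read_camera("wrist"); save(im,f"pics/{k}.png"); V[k]=ci
    for n in names:
        print(k,n,[(round(d["confidence"],2),world(d["at"],ci),proj(world(d["at"],ci),ci)) for d in viewer.pinpoint(n,"wrist")[:2]])
N=["tube_r","heater_r","tag_green"]
M=["rod","rod_tip","rod_grip","cradle"]
robot.movep([515,-345,300],rv(-1.08)); print(robot.observe()["t"]); look("v1",N)
robot.movep([600,-330,300],rv(-0.7)); look("v2",N)
robot.movep([640,-60,270],rv(-0.31)); print(robot.observe()["t"]); look("v3",M)
robot.movep([600,0,270],rv(-0.31)); look("v4",M+["lens"])
print(robot.observe()["t"])
pickle.dump(V,open("V.pkl","wb"))
ims=[cv2.imread(f"pics/v{i}.png") for i in (1,2,3,4)]
cv2.imwrite("pics/m1.png",cv2.resize(np.vstack([np.hstack(ims[:2]),np.hstack(ims[2:])]),(800,600),interpolation=cv2.INTER_AREA))
E
```

```text
3.475
v1 tube_r [(0.65, array([ 489.7, -303.8,  161.9]), array([322.3, 279.5]))]
v1 heater_r [(0.68, array([ 458.1, -234. ,   -3.2]), array([317.5, 289.3]))]
v1 tag_green []
v2 tube_r [(0.84, array([ 491. , -304.3,  163.1]), array([372.7, 331.6]))]
v2 heater_r [(0.69, array([ 458.4, -230.8,   -5.6]), array([329.3, 319.4]))]
v2 tag_green [(0.66, array([ 467.1, -179.2,  106.7]), array([292.7, 385. ]))]
5.7833
v3 rod [(0.65, array([599.4, -13.9,  72.3]), array([287.4, 264. ])), (0.48, array([ 492.3, -306.6,  161.2]), array([635.1, 306.4]))]
v3 rod_tip [(0.74, array([515.6,  17.8,  66.5]), array([285.8, 337.5]))]
v3 rod_grip [(0.76, array([640.3, -31.3,  65.6]), array([290.8, 221.5]))]
v3 cradle [(0.96, array([598.9, -14.3,  -3.3]), array([292.8, 245.3])), (0.26, array([376.2,  35. ,   0.1]), array([311.2, 400.9]))]
v4 rod [(0.65, array([601.2, -16.4,  70.7]), array([332.9, 208.5]))]
v4 rod_tip [(0.6, array([515.8,  15.9,  66.3]), array([327.9, 290.5]))]
v4 rod_grip [(0.97, array([637.9, -31.4,  68.1]), array([336.2, 169.1])), (0.18, array([ 460.2, -235.1,   -3.6]), array([525.2, 250.8]))]
v4 cradle [(0.56, array([595.6, -14.9,  -1.5]), array([330.9, 203.2]))]
v4 lens []
7.125
```

View pics/m1.png

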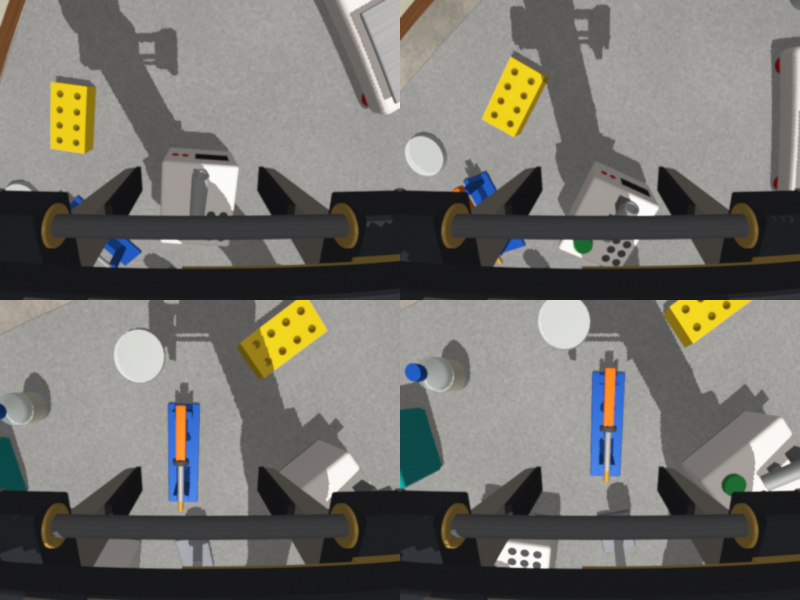

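Run:
```python
from h import *
import pickle
np.set_printoptions(precision=1,suppress=True)
V=pickle.load(open("V.pkl","rb"))
V["scene0"]=viewer.camera_info("scene");V["side0"]=viewer.camera_info("side")
# rod axis from orange handle: intersect with plane z=70 (handle mid), wrist views
for k in ["v3","v4","scene0","side0"]:
    im=cv2.cvtColor(cv2.imread(f"pics/{k}.png"),cv2.COLOR_BGR2HSV)
    m=cv2.inRange(im,(4,150,90),(14,255,255)); n,l,s,c=cv2.connectedComponentsWithStats(m)
    cand=[i for i in range(1,n) if s[i,4]>60 and np.linalg.norm(c[i]-proj([648,-33,75],V[k]))<25]
    for i in cand:
        ys,xs=np.where(l==i); vx,vy,x0,y0=cv2.fitLine(np.c_[xs,ys].astype(np.float32),cv2.DIST_L2,0,.01,.01).ravel()
        P=[]
        for t in (-20,20):
            o,v=ray((x0+t*vx,y0+t*vy),V[k]); P.append(o+v*(76-o[2])/v[2])
        d=P[1]-P[0]; d*=np.sign(d[0]); print(k,s[i,4],"yaw",np.arctan2(d[1],d[0]),"y at x=640:",P[0][1]+(640-P[0][0])*d[1]/d[0], c[i])
Ct=np.array([[0,-.97,-.24],[1,0,0],[0,-.24,.97]])
mouth=np.array([490.7,-302,160])
T=[]
for j,(yaw,el,D) in enumerate([(-1.13,-.45,270),(-.75,-.3,270),(-1.5,-.3,270)]):
    R=tool(yaw,el); zc=R@np.array([-.2385,0,.971]); cy=R@np.array([-.971,0,-.2385])
    cam=mouth-D*zc+cy*20; p=cam-R@np.array([68.2,.1,-170.5]); r=Rot.from_matrix(R).as_rotvec()
    q=kin.ik(p,r); print(p,q)
    if q is None: continue
    robot.movep(p,r); robot.hold(.2); k=f"w{j}"; V[k]=viewer.camera_info("wrist"); save(viewer.read_camera("wrist"),f"pics/{k}.png")
    print([(round(d["confidence"],2),world(d["at"],V[k]),proj(world(d["at"],V[k]),V[k])) for d in viewer.pinpoint("tube_r","wrist")[:1]])
    im=cv2.imread(f"pics/{k}.png"); u,w=proj(mouth,V[k]).astype(int); x0=max(0,u-70);y0=max(0,w-70); print("crop",k,x0,y0)
    T.append(cv2.resize(im[y0:y0+140,x0:x0+130],(260*1,280)))
V2=V; pickle.dump(V,open("V.pkl","wb")); print(robot.observe()["t"])
cv2.imwrite("pics/m2.png",np.hstack(T))
```

```text
v3 437 yaw -0.3277256521656722 y at x=640: -30.473232232977836 [289.3 208.6]
v4 449 yaw -0.34122512850374326 y at x=640: -29.465784207341205 [334.6 151.2]
scene0 117 yaw -0.3365644474741681 y at x=640: -25.86744198628204 [272.9 296.5]
side0 373 yaw -0.35039726801753707 y at x=640: -30.43751570080981 [323.3 317.1]
[ 499.8 -321.   256.9] [ 0.6  0.6  0.1  1.4 -0.2  1.6 -2. ]
[(0.84, array([ 489.2, -309.8,  162.2]), array([329.4, 199.9]))]
crop w0 252 135
[ 495.4 -306.2  259. ] [ 0.5  0.5  0.   1.5 -0.1  1.4 -1.8]
[(0.76, array([ 490.8, -307.4,  162.4]), array([323.2, 205. ]))]
crop w1 247 138
[ 491.2 -308.3  259. ] [ 0.5  0.4  0.1  1.6 -0.3  1.3 -2.3]
[(0.63, array([ 489.3, -305.9,  162.6]), array([323.8, 203.1]))]
crop w2 251 136
10.2333
```

View pics/m2.png

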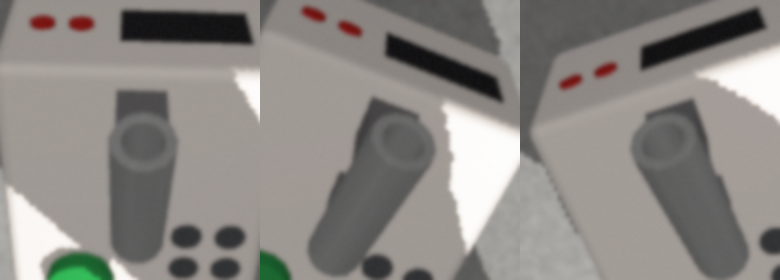

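```bash
cat > fit.py <<'E'
from h import *
import pickle
from scipy.optimize import least_squares
np.set_printoptions(precision=2,suppress=True)
V=pickle.load(open("V.pkl","rb")); off={"w0":(252,135),"w1":(247,138),"w2":(251,136)}
# edge based: sample image gradient along predicted outlines (outer rim circle + silhouette sides), maximise
G={}
for k in off:
    g=cv2.GaussianBlur(cv2.cvtColor(cv2.imread(f"pics/{k}.png"),cv2.COLOR_BGR2GRAY).astype(np.float32),(0,0),1.2); G[k]=g
m=tri([((off[k][0]+a/2,off[k][1]+b/2),V[k]) for k,a,b in [("w0",143,142),("w1",141,140),("w2",144,140)]])
print("tri mouth",m)
def frame(yaw,el):
    R=tool(yaw,el); return R[:,0],R[:,1],R[:,2]
def outl(k,p):
    x,y,z=frame(p[3],p[4]); c=p[:3]; cam=world([0,0,0],V[k])
    th=np.linspace(0,2*np.pi,60,endpoint=False)
    rim=[c+r*(np.cos(t)*y+np.sin(t)*z) for r in (13,8) for t in th]
    # silhouette sides
    w=cam-c; a=np.arctan2(w@z,w@y); h=np.arccos(13/np.hypot(w@y,w@z))
    sides=[c-s*x+13*(np.cos(a+e)*y+np.sin(a+e)*z) for e in (h,-h) for s in np.linspace(8,60,30)]
    return np.array([proj(q,V[k]) for q in rim]),np.array([proj(q,V[k]) for q in sides])
def samp(g,P): return cv2.remap(g,P[:,0].astype(np.float32).reshape(1,-1),P[:,1].astype(np.float32).reshape(1,-1),cv2.INTER_LINEAR).ravel()
def score(p):
    t=0
    for k,g in G.items():
        gx=cv2.Sobel(g,cv2.CV_32F,1,0)/8; gy=cv2.Sobel(g,cv2.CV_32F,0,1)/8; mag=np.minimum(np.hypot(gx,gy),12)
        r,s=outl(k,p); t+=samp(mag,r).mean()*1.5+samp(mag,s).mean()
    return -t
from scipy.optimize import minimize
best=None
for y0 in (-1.18,-1.12,-1.06):
    r=minimize(lambda q:score(np.r_[q[:3],q[3]/100,np.radians(25)]),np.r_[m,y0*100],method="Nelder-Mead",options=dict(initial_simplex=np.r_[m,y0*100]+np.vstack([np.zeros(4),4*np.eye(4)])))
    print(r.x,r.fun); best=r if best is None or r.fun<best.fun else best
p=np.r_[best.x[:3],best.x[3]/100,np.radians(25)]
T=[]
for k,(a,b) in off.items():
    im=cv2.imread(f"pics/{k}.png")[b:b+140,a:a+130]; im=cv2.convertScaleAbs(cv2.resize(im,None,fx=2,fy=2,interpolation=cv2.INTER_CUBIC),alpha=1.6)
    for P in outl(k,p):
        for u,w in P: cv2.circle(im,(int(round((u-a+.5)*2)),int(round((w-b+.5)*2))),0,(0,0,255),-1)
    T.append(im)
cv2.imwrite("pics/m3.png",np.hstack(T)); pickle.dump(p,open("tube.pkl","wb"))
hd=p[:2]-[457.5,-231.5]; print("yaw from heater origin",np.arctan2(hd[1],hd[0]), "dist",np.hypot(*hd))
E
python3 fit.py
```

```text
tri mouth [ 489.62 -300.88  157.67]
[ 489.84 -301.3   158.54 -115.84] -57.03981399536133
[ 489.89 -301.28  158.58 -115.75] -57.039791107177734
[ 491.86 -308.29  160.59 -118.23] -53.37910079956055
yaw from heater origin -1.1369119940796515 dist 76.93235032818869
```

View pics/m3.png

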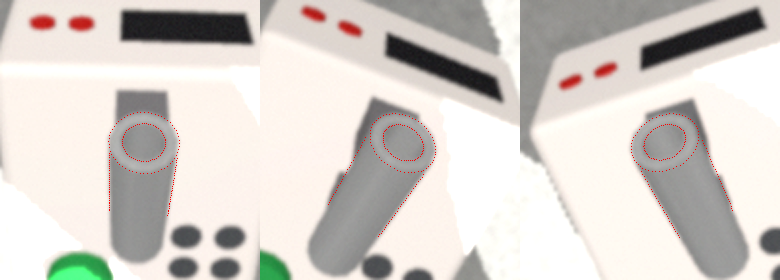

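The overlay matches the tube: mouth at (490, −301, 159), where 160 was expected, and yaw −1.155. Now the grasp.

Run:
```python
from h import *
import pickle
np.set_printoptions(precision=2,suppress=True)
V=pickle.load(open("V.pkl","rb"))
r=rv(-.335); g=np.array([640.3,-30,51.])
robot.movep(g+[0,0,130],r); robot.servo_line(g,feed=120)
print(robot.observe()["tcp_pos"],robot.observe()["contact_force"])
grip(0.0,40); o=robot.observe(); print("width",o["grip_width"]*92,o["grip_force"],o["contact_force"])
robot.servo_line(g+[0,0,160],feed=150); robot.hold(.2)
o=robot.observe(); print(o["t"],o["grip_width"]*92,o["grip_force"],o["tcp_pos"],o["contact_force"],o["wrist_torque"])
T=[]
for c,w in (("scene",(150,180)),("side",(200,170))):
    im=viewer.read_camera(c); save(im,f"pics/{c}1.png"); ci=viewer.camera_info(c)
    for n in ("rod_tip","rod","rod_grip"): print(c,n,[(round(d["confidence"],2),world(d["at"],ci)) for d in viewer.pinpoint(n,c)[:1]])
    Rt=Rot.from_rotvec(o["tcp_rot"]).as_matrix(); tip=o["tcp_pos"]+Rt@np.array([-133,0,-19.]); u,v=proj(tip,ci); print("exp tip",tip,u,v)
    im=im.copy(); u,v=int(u),int(v); x0,y0=max(0,u-60),max(0,v-75); t=cv2.resize(im[y0:y0+150,x0:x0+130],(390,450),interpolation=cv2.INTER_CUBIC); cv2.circle(t,((u-x0)*3,(v-y0)*3),4,(255,0,255),1); T.append(t)
save(np.hstack(T),"pics/m4.png")
```

```text
[641.   -30.02  51.87] [ 0.75 -0.68  0.39]
width 15.732704446823428 39.99795913696289 [-0.09  0.22  1.01]
15.2667 15.495592686428518 39.997857213020325 [639.87 -29.96 210.03] [ 0.47 -0.53 -1.16] [ 0.07  0.02 -0.01]
scene rod_tip [(0.65, array([511.83,  11.47, 228.55]))]
scene rod [(0.77, array([598.53, -15.96, 227.07]))]
scene rod_grip [(0.66, array([640.91, -28.37, 231.46]))]
exp tip [514.29  13.75 229.24] 294.31875697323244 220.87901673927948
side rod_tip []
side rod [(0.79, array([602.69, -15.23, 230.46]))]
side rod_grip [(0.67, array([642.68, -30.45, 230.42]))]
exp tip [514.29  13.75 229.24] 290.37789647223804 213.44881667384254
```

View pics/m4.png

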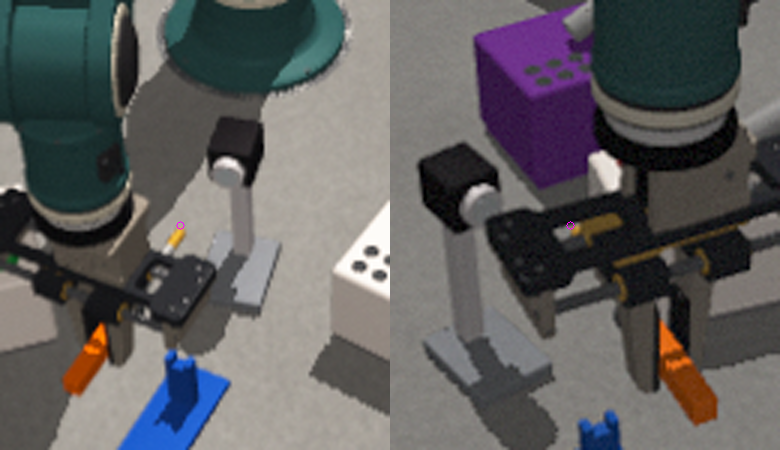

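```bash
cat >> h.py <<'E'
M=np.array([489.8,-301.3,159.2]); YAW=-1.155; EL=np.radians(25)
RT=tool(YAW,EL); A=RT[:,0]
def tp(d,off=(0,0)): return M+A*(d+43)+19*RT[:,2]+RT[:,1]*off[0]-RT[:,2]*off[1]
def force(base=0):
    o=robot.observe(); f=o["contact_force"]; return np.array([f@RT[:,0],f@RT[:,1],-f@RT[:,2]])-base
E
python3 - <<'E'
from h import *
import json
np.set_printoptions(precision=2,suppress=True)
r=Rot.from_matrix(RT).as_rotvec()
robot.movep([620,-300,280],rv(-.8)); robot.movep(tp(150),r); robot.servo_line(tp(105),feed=80); robot.hold(.3)
b=force(); json.dump(list(b),open("b.json","w")); print("base",b,robot.observe()["t"],robot.observe()["tcp_pos"]-tp(105))
for c in ("scene","side"):
    im=viewer.read_camera(c); ci=viewer.camera_info(c); save(im,f"pics/{c}2.png"); print(c,[(round(d["confidence"],2),world(d["at"],ci)-M-15*A) for d in viewer.pinpoint("rod_tip",c)[:1]])
for d in [95,88,82,76]:
    robot.servo_line(tp(d),feed=40); robot.hold(.1); f=force(b); print(d,f)
    if np.abs(f).max()>6: break
print(robot.observe()["t"])
a=cv2.imread("pics/scene2.png")[190:290,150:280];s=cv2.imread("pics/side2.png")[260:360,100:230]
cv2.imwrite("pics/m5.png",np.hstack([cv2.resize(q,(390,300),interpolation=cv2.INTER_CUBIC) for q in (a,s)]))
E
```

```text
base [-0.05  0.38 -1.38] 18.525 [-0.04 -0.45  0.13]
scene [(0.48, array([-1.56, -3.54,  1.6 ]))]
side []
95 [-0.65 -1.28 -0.1 ]
88 [-0.22  0.71 -0.1 ]
82 [-0.56 -1.15  1.45]
76 [-0.38 -0.7   1.01]
20.45
```

View pics/m5.png

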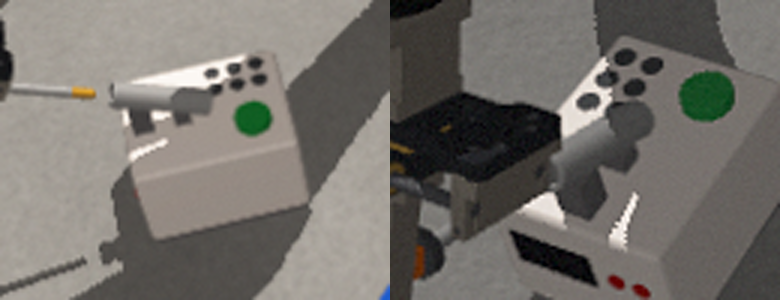

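The tip at scene (181,221) lines up with the mouth, and there is almost no force while entering. I keep going.

Run:
```python
from h import *
import json
np.set_printoptions(precision=2,suppress=True)
b=np.array(json.load(open("b.json")))
for d in list(range(68,10,-8))+list(range(9,-10,-1)):
    robot.servo_line(tp(d),feed=40 if d>10 else 20); robot.hold(.05); f=force(b)
    if d<14 or np.abs(f).max()>3: print(d,f)
    if f[0]>8 or np.abs(f).max()>14: break
robot.hold(.4); print(force(b),robot.observe()["t"],robot.observe()["tcp_pos"]-tp(d))
ci=viewer.camera_info("wrist"); im=viewer.read_camera("wrist"); save(im,"pics/wr3.png")
for c in ("scene","side"): save(viewer.read_camera(c),f"pics/{c}3.png")
a=cv2.imread("pics/scene3.png")[190:290,130:260]
cv2.imwrite("pics/m6.png",np.hstack([cv2.resize(a,(400,300),interpolation=cv2.INTER_CUBIC),cv2.resize(cv2.imread("pics/wr3.png"),(400,300))]))
```

```text
12 [-0.44 -0.24  0.87]
9 [-0.19 -0.32  0.05]
8 [-0.19 -0.1   0.21]
7 [-0.43 -0.86  0.79]
6 [-0.78 -1.02  0.4 ]
5 [-0.48 -0.35  0.48]
4 [-0.89  0.21  0.63]
3 [-0.84 -0.05 -0.49]
2 [-1.14  0.38  0.63]
1 [ 1.51 -0.94  1.07]
0 [ 4.8  -0.39 -1.46]
-1 [ 7.37 -0.26 -1.89]
-2 [ 9.51 -0.09 -3.29]
[ 9.08  0.11 -3.15] 27.7 [ 1.29 -2.64  1.79]
```

View pics/m6.png

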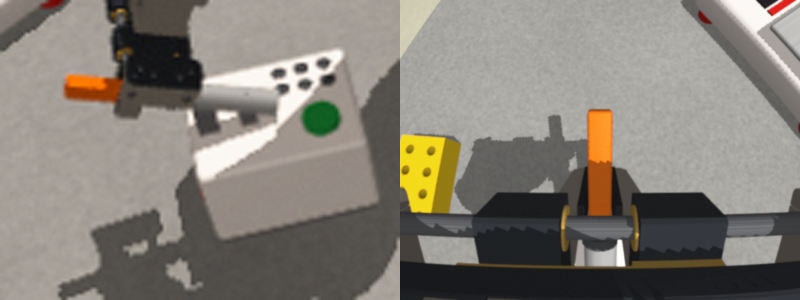

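Run:
```python
from h import *
import json
np.set_printoptions(precision=2,suppress=True)
robot.servo_line(tp(60),feed=60); robot.servo_line(tp(150),feed=90); robot.hold(.1)
print(robot.observe()["t"])
robot.movep([620,-300,300],rv(-.8))
yaw=-.15; X=np.array([np.cos(yaw),np.sin(yaw),0]); rp=np.array([436,28,170.])
P=lambda s: rp+X*(134+s)-[0,0,19]
robot.movep(P(90)+[0,0,60],rv(yaw)); robot.servo_line(P(90),feed=120); robot.servo_line(P(0),feed=70); robot.hold(.5)
o=robot.observe(); print(o["t"],o["tcp_pos"]-P(0),o["grip_width"]*92,o["grip_force"],o["contact_force"])
T=[]
for c in ("scene","side"):
    im=viewer.read_camera(c); ci=viewer.camera_info(c); save(im,f"pics/{c}4.png")
    for n in ("rod_tip","rod","lens","read_point","reader"): print(c,n,[(round(d["confidence"],2),world(d["at"],ci)) for d in viewer.pinpoint(n,c)[:1]])
    u,v=proj(rp,ci).astype(int); T.append(cv2.resize(im[v-60:v+60,u-60:u+70],(390,360),interpolation=cv2.INTER_CUBIC))
save(np.hstack(T),"pics/m7.png"); print(robot.observe()["t"])
```

```text
30.2833
34.8333 [ 0.03  0.02 -0.01] 15.60766068528869 39.99789655208588 [ 1.14  0.39 -1.32]
scene rod_tip [(0.58, array([568.09,   8.25, 169.15]))]
scene rod [(0.58, array([528.65,  15.42, 168.15]))]
scene lens [(0.74, array([391.89,  36.5 , 174.36]))]
scene read_point [(0.6, array([431.22,  28.13, 170.58]))]
scene reader [(0.7, array([379.36,  36.86,  -1.59]))]
side rod_tip []
side rod [(0.8, array([525.25,  16.45, 168.3 ]))]
side lens [(0.62, array([395.05,  38.59, 169.68]))]
side read_point [(0.7, array([435.29,  28.39, 168.65]))]
side reader [(0.8, array([376.05,  36.25,  -4.78]))]
35.4333
```

View pics/m7.png

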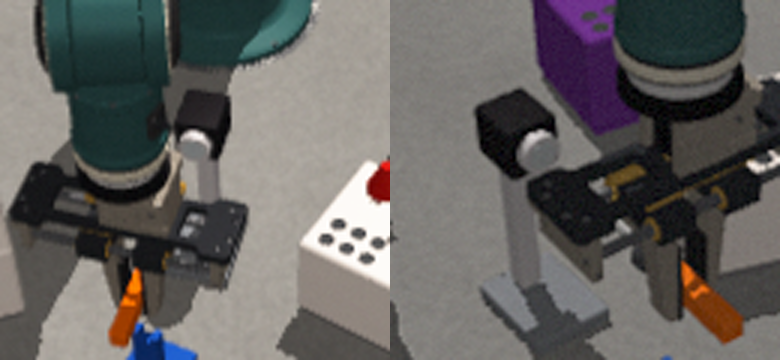

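```bash
python3 -c "
from h import *
print(robot.job_done())"
```

```text
the job is handed in; nothing more can be done
None
```

I handed the job in at about 35 s: the rod was seated in the green-disc heater's tube to its collar (about 9 N), drawn out, and is now held still and level, tip about 40 mm in front of the lens; that last position comes from the arm pose and the located lens, as the gripper hid the tip in the final pictures.

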